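Fetch the rolling pin out of a short-travel drawer and hold it ready over the board

TASK

Pull the drawer of the low wooden utensil unit open until it stops; it does not come out far enough to lift the rolling pin straight up, so raise the pin's front end over the drawer front and draw the pin out slantwise from under the unit's top without prying it against that top. Finish while still holding the pin in the gripper: level, about a hand's breadth above the middle of the round rolling board, touching nothing but the gripper. The teaspoon stays in the drawer, and the board and the things standing about stay where they are.

Things in the scene. Friction and masses are not known exactly. Their poses are not given: they have to be found in the camera images.
- utensil_unit: Low fixed wooden unit with one drawer, 380 deep (its x) x 186 wide (its y) x 108 high, standing on the worktop. Origin: centre of its footprint, on the worktop (z = 0). Its front looks along its own -x; it stands at the robot's right with its back to the right, so the drawer comes out towards the robot's left. It cannot be pushed.
- unit_top: The unit's top board, fixed to it: 386 x 196 mm and 14 mm thick, underside at z = 0.094, upper face at z = 0.108. Its front edge is level with the front of the carcass (190 mm in front of the unit's origin). This body's origin and axes coincide with those of utensil_unit.
- drawer (a joint): Slide of the drawer: 0 shut, grows as it comes out along the unit's own -x, stopped for good at 0.240 m. Starts at 0 to 0.008. About 2 N of friction (plus 6 N s/m of drag); it stays where it is left.
- drawer_handle (a point): Grip point: the middle of the level round steel bar handle of the drawer, 11 mm thick, 110 mm long (parallel to the unit's y), its centre line at z = 0.078 and 35 mm in front of the drawer front, so a finger fits behind it from above. Moves with the drawer; axes as the unit's. The drawer front is 16 mm thick, 182 mm wide, its top edge at z = 0.092.
- drawer_bay (a point): Middle of the floor (z = 0.024) of the drawer's wide bay, where the pin lies; moves with the drawer, axes as the unit's. Bay 100 mm wide (y), from 181 mm in front of this point (inside of the drawer front) to 173 mm behind it. Side wall (+y) and back wall reach z = 0.070, divider (-y) 0.056; past it a 33 mm bay with the teaspoon. Fully out, only the front 231 mm of the bay is uncovered.
- rolling_pin: Thin wooden rolling pin, 330 mm long, 0.11 to 0.22 kg, both ends alike. Own x along its axis, which passes through body-frame point (0, 0, 0.0174); origin on the underside, mid-length. Barrel 36 mm thick over the middle 200 mm, tapering handles 65 mm long, 15 mm thick. Lies lengthwise (within 2 degrees) near mid-width of the wide bay, on the floor; can roll; rides along with the drawer.
- pin_end_a (a point): End of the pin's handle on the pin's own +x side, on the axis (at the back of the drawer at the start).
- pin_end_b (a point): End of the pin's handle on the pin's own -x side, on the axis (at the front of the drawer at the start).
- rolling_board: Round wooden rolling board on three feet, 234 mm in diameter, upper face at z = 0.036, 0.75 kg, loose. Origin: its centre, on the worktop.
- teaspoon: Steel teaspoon, 132 x 26 x 9 mm, loose in the narrow bay of the drawer; origin at its middle, underside. To be left in the drawer.
- steel_tumbler: Bystander: steel tumbler, 83 mm wide, 98 mm high, upright. Origin: centre of its foot.
- katori: Bystander: small steel bowl, 104 mm wide, 42 mm high. Origin: centre of its foot.
- onion: Bystander: red onion, 64 x 67 x 71 mm. Origin: centre of its underside.

How it is judged (in metres and radians):
On the way, in this order (a step that is already met when the one before it is completed fails the run):
1. the drawer has been pulled out to its stop (at least 225 of its 240 mm) (value of joint drawer above 0.225 m), for 0.2 s.
2. the pin is out of the drawer and from under the top: held with both ends higher than the unit (height (world z) of each of pin_end_a, pin_end_b above 0.115 m and contact force between the fingers and rolling_pin above 1 N), for 0.1 s.
At the end, for the whole second after the job is handed in: Pin held still in the gripper, middle within 50 mm (in plan) of the board's centre, origin 75 to 240 mm above the worktop, level within 15 degrees, touching neither board nor unit; teaspoon still in its drawer bay; board not moved by 30 mm (contact force between the fingers and rolling_pin above 1 N and horizontal distance between rolling_pin and rolling_board below 0.05 m and height (world z) of rolling_pin between 0.075 and 0.24 m and angle between rolling_pin's own x axis and vertical between 1.31 and 1.83 rad and contact force between rolling_pin and rolling_board below 0.2 N and contact force between rolling_pin and utensil_unit below 0.2 N and linear speed of rolling_pin below 0.03 m/s and height (world z) of teaspoon below 0.06 m and y of teaspoon in the frame of drawer_bay below -0.045 m and distance of rolling_board from where it was at the start of the episode below 0.03 m); the arm keeps its last pose, push and grip.
It fails at once if the pin is pried or jammed against the unit's top board with more than 20 N (contact force between rolling_pin and unit_top above 20 N).
It fails at once if the rolling board is shifted by more than 30 mm (distance of rolling_board from where it was at the start of the episode above 0.03 m).
It fails at once if the tumbler, the bowl or the onion is shifted by more than 30 mm (distance of any of steel_tumbler, katori, onion from where it was at the start of the episode above 0.03 m).
It fails at once if the teaspoon is lifted out of the drawer (height (world z) of teaspoon above 0.07 m).
It also fails if it takes over 54 s, if anything falls off the work surface, if the arm or the gripper's body presses on something with over 40 N, if the wrist force passes 120 N, or if a joint passes its speed limit or range.

ROBOT

A 6-joint arm with a two-finger parallel gripper is mounted at the origin on a cart in front of the work surface, level with it; the furniture and walls round the work are solid. World frame = base frame: x ahead of the robot, y to its left, z up, the work surface at z = 0. Lengths are in mm, angles in rad, forces in N, time in s.
With the tool pointing down it reaches from about 375 to 975 mm from the base axis. Payload 3.8 kg.
Tool frame: the origin (TCP) lies midway between the tips of the shut fingers; the grasp point (between the pads) lies 19 mm behind it; z points along the fingers, y is the direction in which the jaws open and shut (so a half turn about z gives the same grasp; the last joint's range is limited). The gripper opens to 85 mm and grips with 20 to 120 N. Pads are 22 mm wide; open, the fingers measure 114 mm over their backs; the gripper's body (76 mm by 85 mm) begins 54 mm behind the grasp point. The pads swing forward as they close: fully open they stand 13 mm farther back than shut.
Start: joints at [-1.332, 0.264, 1.604, -0, 1.274, -0.037], TCP at [183.808, -649.486, 231.28] pointing down, gripper open.
Joint ranges: [-2.63, 2.63], [-0.94, 2.18], [0.31, 2.57], [-1.31, 4.45], [0, 2.66], [-2.55, 2.55]. Speed limits (rad/s): [2.57, 2.57, 3.14, 3.14, 3.14, 3.14].

INTERFACE

Orientations are given as a unit quaternion [x, y, z, w].
In Python, from plant import r gives the robot as it stands.
- The arm moves only by the tool apply_moves, never from a script. Its argument "plan" is a list of rows, each a list of 7 numbers: the turn, a rotation vector about the tool's x, y, z in rad, then the shift along the tool's x, y, z in mm, then the finger opening in mm, from 0 to 85.4. A call has 1 to 8 rows; each row is the pose to reach, as a shift and turn from the pose commanded when the call began, along the tool's axes at that moment; what a row does not reach only later rows make up. A row lasts 1/8 s, in which the tool goes at most 62.5 mm and 10.7 degrees, less where a joint would pass 70% of its speed; a pose out of reach is approached as far as the arm can. A call with a gripper value outside its range is refused whole. The fingers move at their own pace and stop on an object; "force" is the grip in N (left out, the last holds). Time passes only in rows, so rows that repeat a pose let the fingers close. It gives the time, the measured TCP pose, the force and the opening at its end, in the units of the state.
- r.sense(): the state, without advancing time (a new reading comes with each control period).
- r.grab_frame(name): name is "scene" or "top"; returns a dict with "image" (400x640x3 uint8, red, green, blue), "K" (3x3 intrinsics, pixels), "origin" and "attitude" of the camera in the world. Camera axes: x right, y down, z forward; pixel columns grow to the right and rows downward; lengths in mm; the calibration is good to about 2 mm. A picture is of the moment at which its call begins. There is no depth.
- r.close_job(): hands the job in, once; it reports no verdict.
The state is a dict: "time": time; "qpos": joint angles; "joint_vel": joint speeds; "joint_torque": joint torques, N m; "ee_pos": TCP position; "ee_rot": TCP orientation; "wrist_force": force on the tool from outside, world axes, zero at the start; "torque": the same for the moment, N m; "gripper_width": opening from 0.0 (shut) to 1.0 (fully open).
Only numpy, scipy, OpenCV 4.12 (cv2) and the standard library are available. Lean on these libraries where they do the work, as an engineer would, in place of code of your own. Each camera call takes 0.05 s, during which the arm holds its last target.

## Working session

There is one attempt and no reset: what is moved stays moved. The work goes in short steps, Python scripts to look and compute and a tool call to move; the robot and the scene stay as the last step left them, time stands still between calls to the robot, and variables do not carry over. Pictures are saved under pics/ and viewed, and the job is handed in when it is done.

Besides the shell and the picture viewer there is one more tool, called as name([rows], argument=value, ...), one row to a line, values as JSON. apply_moves: Moves the arm, as the interface text tells. Its arguments: {"type":"object","properties":{"plan":{"type":"array","items":{"type":"array","items":{"type":"number"}}},"force":{"type":"number"}},"required":["plan"]}

```bash
ls; mkdir -p pics; python3 - <<'E'
from plant import r
import cv2
s=r.sense();print(s)
for n in("scene","top"):
    f=r.grab_frame(n);print(n,f["K"],f["origin"],f["attitude"])
    cv2.imwrite(f"pics/{n}0.png",f["image"][:,:,::-1])
E
```

```text
pics
{'time': 0.0, 'qpos': array([-1.33187333e+00,  2.64785805e-01,  1.60539103e+00, -1.74105477e-05,
        1.27370822e+00, -3.68819121e-02]), 'joint_vel': array([ 5.53360770e-04, -1.13287065e-03, -2.63704501e-04,  8.48664493e-05,
       -2.54931280e-04, -1.11942774e-04]), 'joint_torque': array([ 1.19130527e-04, -5.15114129e+01, -3.67312932e+01,  1.04818469e-04,
        1.28784249e-02, -4.98170337e-06]), 'ee_pos': array([ 183.64534631, -648.76517063,  229.93084147]), 'ee_rot': array([ 9.90505514e-01,  1.37468228e-01, -1.23871591e-04, -1.13951838e-03]), 'wrist_force': array([-0.07578368,  0.87008137,  0.53455284]), 'torque': array([-0.06122318,  0.04358764, -0.00670759]), 'gripper_width': 1.0007168375728408}
scene [[394.19963222   0.         322.28637184]
 [  0.         394.19963222 207.31095536]
 [  0.           0.           1.        ]] [-274.89840839  597.38782754 1038.23722291] [-0.37691873  0.82876355 -0.38065428  0.16181958]
top [[427.98096444   0.         318.45300104]
 [  0.         427.98096444 195.95189316]
 [  0.           0.           1.        ]] [ 332.80718898 -148.48218034 1529.74202385] [ 0.71189365 -0.6982628   0.06024563 -0.0447991 ]
```

View pics/scene0.png

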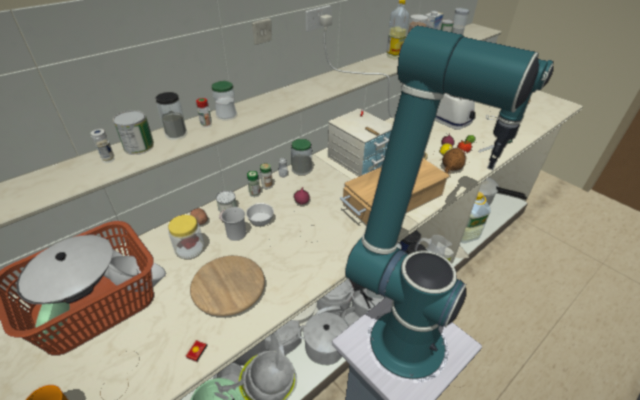

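View pics/top0.png

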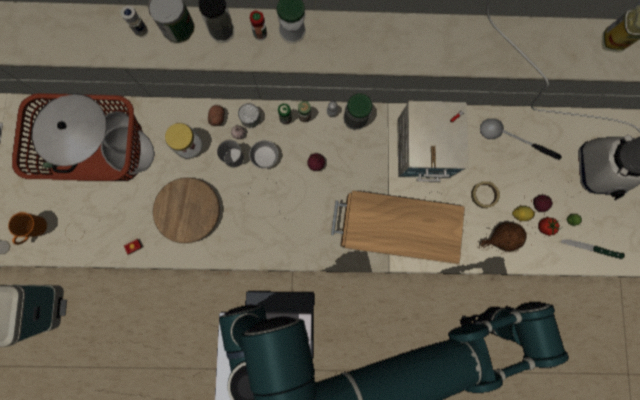

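The top view shows the board near (187,210), the unit near (404,227) with its handle at (339,217), and the tumbler, katori and onion at (233,152), (265,154), (317,161). I'll enlarge it.

```bash
cat > h.py <<'E'
from plant import r
import numpy as np, cv2
from scipy.spatial.transform import Rotation as R
def cam(f):return np.array(f["K"]),np.array(f["origin"]),R.from_quat(f["attitude"]).as_matrix()
def px(f,u,v,z):
    K,o,A=cam(f); d=A@np.linalg.solve(K,[u,v,1]); return o+d*(z-o[2])/d[2]
def proj(f,P):
    K,o,A=cam(f); c=K@(A.T@(np.asarray(P)-o)); return c[:2]/c[2]
def crop(f,x,y,w,h,k,name):
    cv2.imwrite("pics/"+name,cv2.resize(f["image"][y:y+h,x:x+w,::-1],None,fx=k,fy=k,interpolation=cv2.INTER_CUBIC))
E
python3 - <<'E'
from h import *
f=r.grab_frame("top")
crop(f,320,180,160,100,5,"c1.png")
crop(f,140,130,200,125,4,"c2.png")
E
```

```text
(no output)
```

View pics/c1.png

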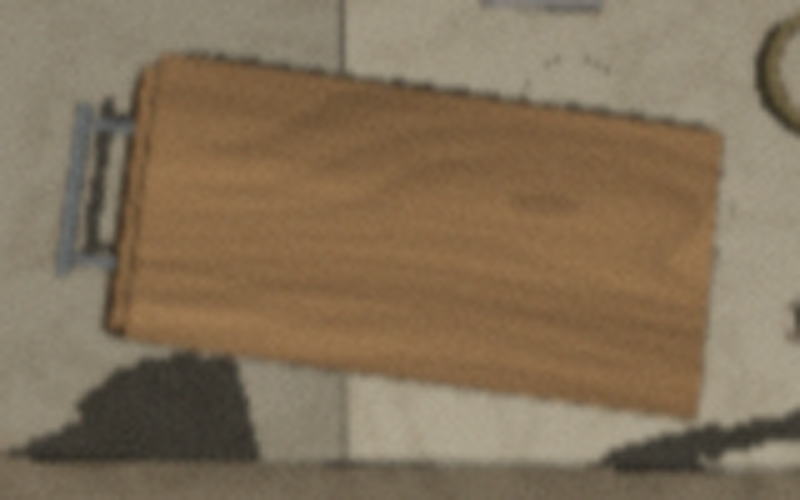

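View pics/c2.png

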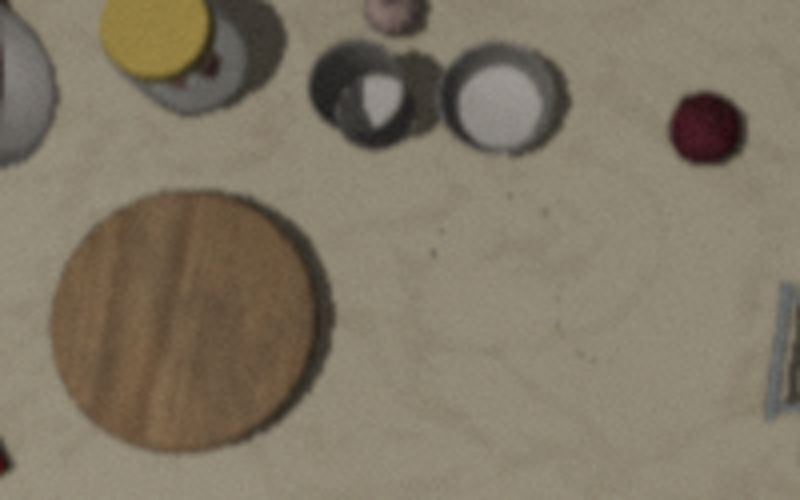

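```bash
python3 - <<'E'
from h import *
f=r.grab_frame("top")
def P(X,Y,z,k=5,x0=320,y0=180): return px(f,(X+.5)/k-.5+x0,(Y+.5)/k-.5+y0,z)
c={k:P(*v,108) for k,v in dict(bf=(721,132),bn=(694,417),ff=(161,57),fn=(126,337)).items()}
for k in c:print(k,c[k].round(1))
print("len",np.linalg.norm(c['bf']-c['ff']),np.linalg.norm(c['bn']-c['fn']),"w",np.linalg.norm(c['bf']-c['bn']),np.linalg.norm(c['ff']-c['fn']))
h1=P(84,105,82);h2=P(65,272,82);print("handle",h1.round(1),h2.round(1),np.linalg.norm(h1-h2),(h1+h2)/2)
ux=(c['bf']-c['ff']+c['bn']-c['fn']);print("yaw x",np.arctan2(ux[1],ux[0]))
w=c['bf']-c['bn']+c['ff']-c['fn'];print("yaw from y",np.arctan2(w[1],w[0])-np.pi/2, (h1-h2),np.arctan2((h1-h2)[1],(h1-h2)[0])-np.pi/2)
print("centre",sum(c.values())/4)
Q=lambda X,Y,z:P(X,Y,z,4,140,130).round(1)
print("board",Q(184,320,36),"L/R",Q(52,320,36),Q(317,320,36),Q(184,189,36),Q(184,451,36))
print("tumbler foot",Q(385,115,3),"rim",Q(360,93,98),"katori",Q(502,98,42),"onion",Q(707,128,35))
E
```

```text
bf [ 522.2 -668.9  108. ]
bn [ 331.7 -644.6  108. ]
ff [ 565.4 -289.9  108. ]
fn [ 377.4 -267.8  108. ]
len 381.4654923018347 379.53587623387415 w 192.05027308866482 189.3012612815493
handle [ 535.2 -239.9   82. ] [ 421.  -228.4   82. ] 114.77655483655911 [ 478.14408496 -234.15095286   82.        ]
yaw x -1.6878598952078931
yaw from y -1.6925943696888162 [114.19337821 -11.55551437   0.        ] -1.6716455406294788
centre [ 449.13694478 -467.81781476  108.        ]
board [498.9 283.2  36. ] L/R [496.6 397.3  36. ] [501.3 167.9  36. ] [615.1 290.6  36. ] [385.4 276.1  36. ]
tumbler foot [693.8 123.1   3. ] rim [690.1 128.3  98. ] katori [702.4  13.3  42. ] onion [ 681.  -169.6   35. ]
```

```bash
cat >> h.py <<'E'
def row(pos,yawY,pitch=0.0,cur=None):
    """target TCP pos; tool y horizontal at world angle yawY, tool z down; pitch = rotation about tool y. prints row relative to now"""
    s=r.sense(); p0=s["ee_pos"]; R0=R.from_quat(s["ee_rot"])
    y=np.array([np.cos(yawY),np.sin(yawY),0]); z=np.array([0,0,-1.]); x=np.cross(y,z)
    Rt=R.from_matrix(np.c_[x,y,z])*R.from_rotvec([0,pitch,0])
    return np.r_[(R0.inv()*Rt).as_rotvec(), R0.inv().apply(np.array(pos)-p0)].round(4), s
E
python3 - <<'E'
from h import *
print(row([477.5,-234.3,170],-1.689)[0])
print(row([477.5,-234.3,62],-1.689)[0])
E
```

```text
[-1.400000e-03  2.000000e-04  3.940000e-01  3.956134e+02 -3.189545e+02
  6.093350e+01]
[-1.400000e-03  2.000000e-04  3.940000e-01  3.956052e+02 -3.187984e+02
  1.689334e+02]
```

apply_moves([
  [0,0,0.1,50,-40,5,60],
  [0,0,0.2,100,-80,15,40],
  [0,0,0.3,150,-120,25,30],
  [0,0,0.394,200,-160,35,30],
  [0,0,0.394,250,-200,45,30],
  [0,0,0.394,300,-240,50,30],
  [0,0,0.394,350,-280,55,30],
  [0,0,0.394,395,-319,60,30],
], force=60)

```text
time: 1.2
ee_pos: [471.5, -242.9, 172.2]
ee_rot: [0.998, -0.059, 0.0, 0.0]
wrist_force: [0.9, -1.4, 0.7]
gripper_width: 0.352
```

apply_moves([
  [0,0,0,0,0,0,30],
  [0,0,0,0,0,0,30],
])

```text
time: 1.45
ee_pos: [470.5, -244.5, 172.2]
ee_rot: [0.998, -0.058, -0.0, 0.0]
wrist_force: [0.2, -0.5, 0.1]
gripper_width: 0.353
```

```bash
python3 - <<'E'
from h import *
a,s=row([477.5,-234.3,62],-1.689);print(a,s["time"],s["ee_pos"],s["gripper_width"],s["qpos"])
f=r.grab_frame("top");crop(f,300,160,160,100,5,"c3.png")
f=r.grab_frame("scene");crop(f,300,100,160,120,5,"c4.png")
E
```

```text
[ 5.000000e-04  5.000000e-04  1.400000e-03  5.849800e+00 -1.105030e+01
  1.101474e+02] 1.45 [ 470.46110746 -244.54931963  172.15527209] 0.35321922102177566 [-5.25943665e-01  3.63806925e-02  1.97670825e+00 -6.78799773e-04
  1.12876331e+00  1.16192523e+00]
```

View pics/c3.png

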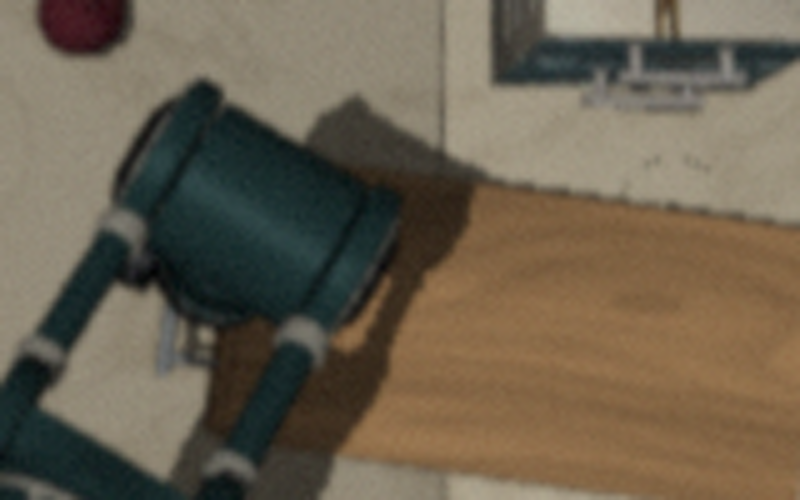

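View pics/c4.png

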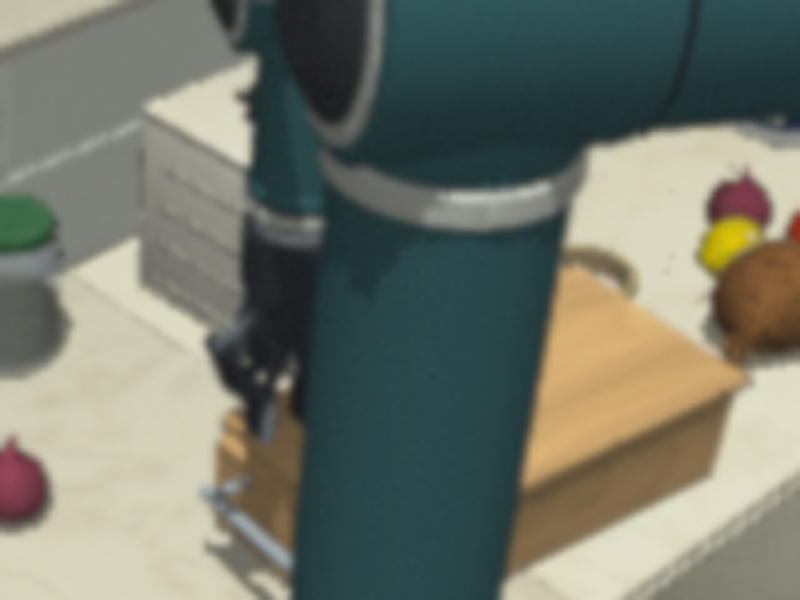

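The arm hides most of the handle; its visible end at (165,345) in the crop agrees with the measured position. I'll line up above the handle, check, and then descend.

apply_moves([
  [0,0,0,6,-11,0,30],
  [0,0,0,6,-11,0,30],
  [0,0,0,6,-11,40,30],
  [0,0,0,6,-11,65,30],
  [0,0,0,6,-11,65,30],
])

```text
time: 2.17
ee_pos: [475.7, -233.7, 104.9]
ee_rot: [0.998, -0.059, -0.002, -0.001]
wrist_force: [-0.2, -0.3, -0.4]
gripper_width: 0.351
```

```bash
python3 - <<'E'
from h import *
a,s=row([477.5,-234.3,62],-1.689);print(a,s["time"],s["ee_pos"],s["wrist_force"])
E
```

```text
[-2.00000e-03  5.10000e-03 -6.00000e-04  2.09960e+00  4.81300e-01
  4.28844e+01] 2.175 [ 475.67788721 -233.6820211   104.89531281] [-0.20714218 -0.26206496 -0.38338743]
```

apply_moves([
  [0,0,0,2,0,12,30],
  [0,0,0,2,0,24,30],
  [0,0,0,2,0,34,30],
  [0,0,0,2,0,42,30],
  [0,0,0,2,0,42,30],
])

```text
time: 2.8
ee_pos: [479.2, -234.3, 64.3]
ee_rot: [0.998, -0.059, -0.001, -0.0]
wrist_force: [0.3, 0.0, -0.3]
gripper_width: 0.351
```

apply_moves([
  [0,0,0,0,0,0,0],
  [0,0,0,0,0,0,0],
  [0,0,0,0,0,0,0],
  [0,0,0,0,0,0,0],
], force=60)

```text
time: 3.3
ee_pos: [480.0, -234.0, 65.6]
ee_rot: [0.998, -0.059, 0.0, -0.0]
wrist_force: [-0.3, 5.0, 3.0]
gripper_width: 0.103
```

apply_moves([
  [0,0,0,0,-15,0,0],
  [0,0,0,0,-40,0,0],
  [0,0,0,0,-70,0,0],
  [0,0,0,0,-100,0,0],
  [0,0,0,0,-130,0,0],
  [0,0,0,0,-160,0,0],
  [0,0,0,0,-190,0,0],
  [0,0,0,0,-210,0,0],
])

```text
time: 4.3
ee_pos: [505.5, -25.3, 65.6]
ee_rot: [0.998, -0.058, 0.001, 0.001]
wrist_force: [2.3, -4.4, -0.6]
gripper_width: 0.099
```

apply_moves([
  [0,0,0,0,-10,0,0],
  [0,0,0,0,-20,0,0],
  [0,0,0,0,-28,0,0],
  [0,0,0,0,-33,0,0],
  [0,0,0,0,-33,0,0],
])

```text
time: 4.92
ee_pos: [509.0, 4.4, 65.6]
ee_rot: [0.998, -0.058, 0.001, 0.002]
wrist_force: [2.8, -11.4, -0.4]
gripper_width: 0.1
```

```bash
python3 - <<'E'
from h import *
s=r.sense();print(s["time"],s["ee_pos"],s["wrist_force"],s["gripper_width"])
u=np.array([.117,.993]);print((s["ee_pos"][:2]-[480,-234])@u)
f=r.grab_frame("top");crop(f,240,160,200,120,4,"c5.png")
f=r.grab_frame("scene");crop(f,260,120,200,140,4,"c6.png")
E
```

```text
4.925 [509.03325651   4.39638967  65.58790113] [  2.80775376 -11.4120632   -0.43660852] 0.10046367934657603
240.1245059539539
```

View pics/c5.png

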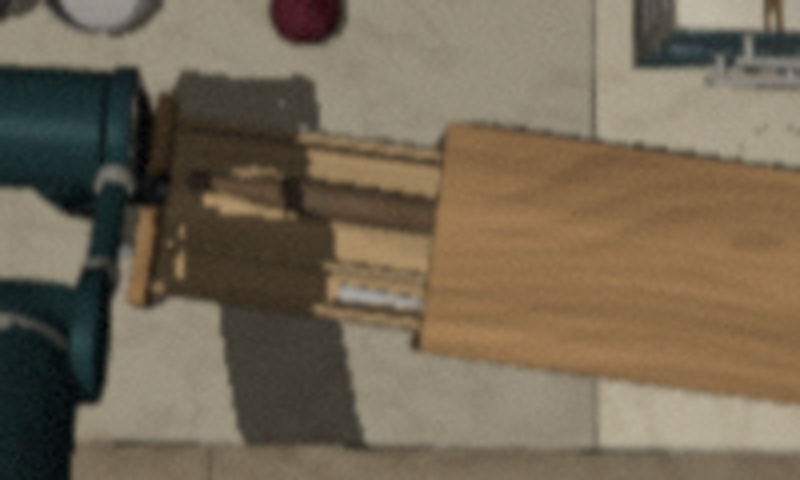

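View pics/c6.png

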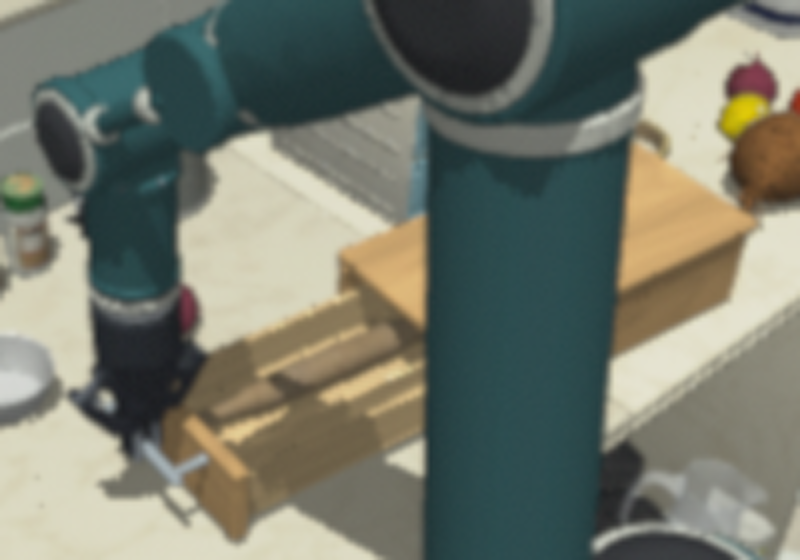

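The drawer is at its stop (240 mm of travel, force rising). In the top crop the pin runs from its front tip at about (198,181), past the barrel's front end at (290,193), to the unit's top edge at (437,209); the teaspoon lies at (380,294).

apply_moves([
  [0,0,0,0,0,0,30],
  [0,0,0,0,0,0,30],
  [0,0,0,0,0,0,30],
  [0,0,0,0,0,-40,30],
  [0,0,0,0,0,-90,50],
  [0,0,0,0,-50,-130,50],
  [0,0,0,0,-100,-150,50],
  [0,0,0,0,-100,-150,50],
])

```text
time: 6.02
ee_pos: [521.9, 109.3, 218.1]
ee_rot: [0.998, -0.057, 0.002, -0.001]
wrist_force: [-0.1, -0.5, -1.2]
gripper_width: 0.58
```

```bash
python3 - <<'E'
from h import *
s=r.sense();print(s["time"],s["ee_pos"],s["wrist_force"],s["gripper_width"])
f=r.grab_frame("top");crop(f,260,180,130,75,6,"c7.png")
f=r.grab_frame("scene");crop(f,290,170,130,90,6,"c8.png")
E
```

```text
6.025 [521.88018511 109.34334176 218.07859151] [-0.11689696 -0.47358334 -1.19590273] 0.5796223729659048
```

View pics/c7.png

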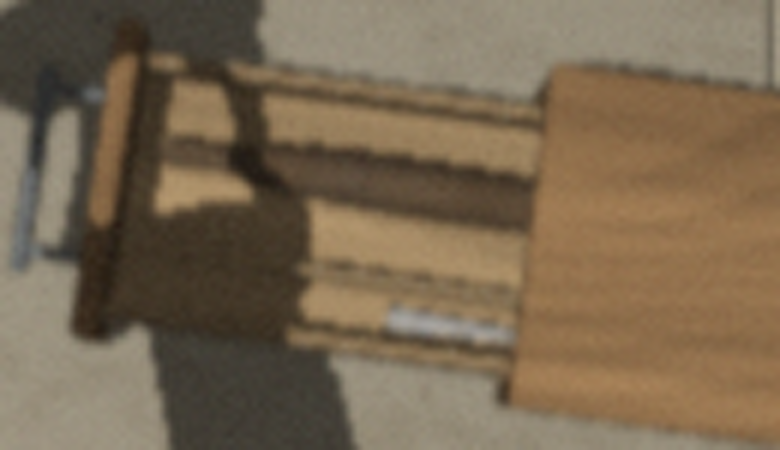

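View pics/c8.png

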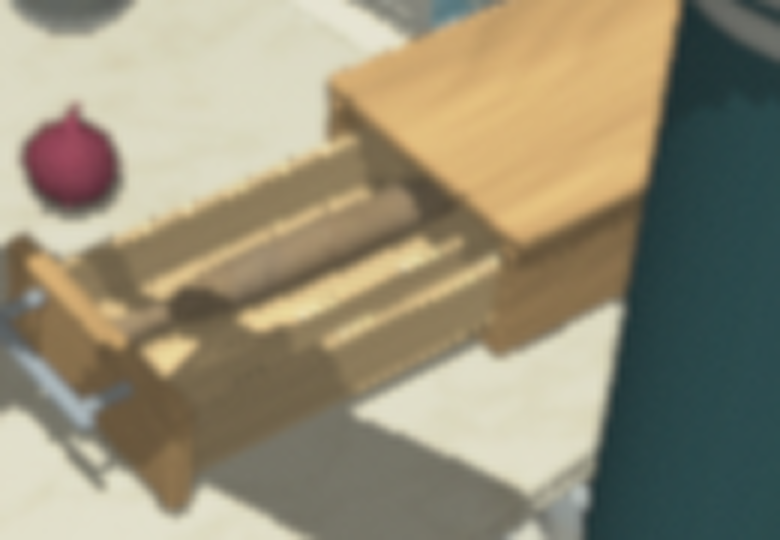

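The top crop shows the pin's axis at (530,203), (310,171) and its tip at (163,149); the handle bar runs from (48,75) to (22,262), and the wide bay is clear. Computing the grasp.

```bash
python3 - <<'E'
from h import *
f=r.grab_frame("top")
def P(X,Y,z,k=6,x0=260,y0=180): return px(f,(X+.5)/k-.5+x0,(Y+.5)/k-.5+y0,z)
A=P(530,203,41.5);B=P(310,171,41.5);T=P(165,149,41.5);C=P(237,160,41.5)
hb=(P(48,75,82)+P(22,262,82))/2;print("bar",hb.round(1))
e1=P(556,66,108);e2=P(510,404,108);print("edge",e1.round(1),e2.round(1))
p=np.array([.117,.993,0]);q=np.array([.993,-.117,0]);E=(e1+e2)/2
for n,v in dict(A=A,B=B,T=T,C=C,bar=hb).items(): print(n,v.round(1),"s",((v-E)@p).round(1),"lat",((v-E)@q).round(1))
for n,v in dict(A=A,B=B,T=T,C=C).items(): print(n,"from front inside: along", ((v-hb)@p+51).round(1),"lat from handle mid",((v-hb)@q).round(1))
d=B-A;d/=np.linalg.norm(d);print("pin dir",d, np.arctan2(d[1],d[0]))
print("width", np.linalg.norm(P(310,147,45)-P(310,196,45)))
E
```

```text
bar [506.3   1.2  82. ]
edge [ 566.8 -291.4  108. ] [ 377.6 -267.1  108. ]
A [ 496.4 -283.4   41.5] s -1.2 lat 24.5
B [ 512.6 -154.7   41.5] s 128.5 lat 25.5
T [523.8 -69.8  41.5] s 214.0 lat 26.7
C [ 518.2 -111.9   41.5] s 171.5 lat 26.1
bar [506.3   1.2  82. ] s 282.5 lat 1.0
A from front inside: along -232.7 lat from handle mid 23.5
B from front inside: along -103.0 lat from handle mid 24.5
T from front inside: along -17.5 lat from handle mid 25.7
C from front inside: along -59.9 lat from handle mid 25.1
pin dir [0.12470842 0.99219343 0.        ] 1.4457623737841523
width 28.716338734431165
```

```bash
python3 - <<'E'
from h import *
f=r.grab_frame("top");im=f["image"]
for u in(315,322,330,338): print(u,[(v,*im[v,u]) for v in range(196,222)])
crop(f,285,190,80,40,10,"c9.png")
E
```

```text
315 [(196, np.uint8(99), np.uint8(82), np.uint8(60)), (197, np.uint8(134), np.uint8(111), np.uint8(81)), (198, np.uint8(156), np.uint8(130), np.uint8(95)), (199, np.uint8(161), np.uint8(133), np.uint8(99)), (200, np.uint8(154), np.uint8(129), np.uint8(96)), (201, np.uint8(148), np.uint8(123), np.uint8(87)), (202, np.uint8(151), np.uint8(125), np.uint8(90)), (203, np.uint8(143), np.uint8(120), np.uint8(85)), (204, np.uint8(111), np.uint8(93), np.uint8(68)), (205, np.uint8(74), np.uint8(62), np.uint8(47)), (206, np.uint8(74), np.uint8(61), np.uint8(48)), (207, np.uint8(87), np.uint8(70), np.uint8(54)), (208, np.uint8(92), np.uint8(77), np.uint8(59)), (209, np.uint8(97), np.uint8(79), np.uint8(61)), (210, np.uint8(94), np.uint8(78), np.uint8(60)), (211, np.uint8(85), np.uint8(73), np.uint8(56)), (212, np.uint8(80), np.uint8(66), np.uint8(50)), (213, np.uint8(97), np.uint8(79), np.uint8(60)), (214, np.uint8(132), np.uint8(112), np.uint8(78)), (215, np.uint8(157), np.uint8(132), np.uint8(94)), (216, np.uint8(174), np.uint8(146), np.uint8(108)), (217, np.uint8(176), np.uint8(147), np.uint8
[... 3448 characters left out ...]
4)), (208, np.uint8(70), np.uint8(58), np.uint8(42)), (209, np.uint8(70), np.uint8(57), np.uint8(43)), (210, np.uint8(79), np.uint8(63), np.uint8(47)), (211, np.uint8(88), np.uint8(75), np.uint8(54)), (212, np.uint8(92), np.uint8(74), np.uint8(53)), (213, np.uint8(91), np.uint8(75), np.uint8(54)), (214, np.uint8(88), np.uint8(73), np.uint8(55)), (215, np.uint8(76), np.uint8(62), np.uint8(45)), (216, np.uint8(84), np.uint8(70), np.uint8(49)), (217, np.uint8(105), np.uint8(86), np.uint8(62)), (218, np.uint8(135), np.uint8(113), np.uint8(82)), (219, np.uint8(153), np.uint8(127), np.uint8(91)), (220, np.uint8(154), np.uint8(128), np.uint8(91)), (221, np.uint8(164), np.uint8(136), np.uint8(100))]
```

View pics/c9.png

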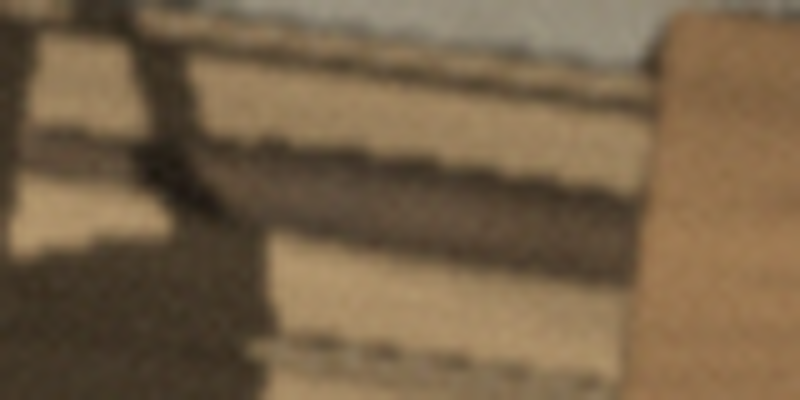

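```bash
python3 - <<'E'
from h import *
f=r.grab_frame("top")
p=np.array([.117,.993,0]);q=np.array([.993,-.117,0]);E=np.array([472.2,-279.2,0])
A=px(f,338,212.3,41.5);B=px(f,315,208.8,41.5);M=px(f,330,211.2,41.5)
for n,v in dict(A=A,B=B,M=M,wall=px(f,330,199,70),div=px(f,326.5,224.5,56)).items():print(n,v.round(1),((v-E)@p).round(1),((v-E)@q).round(1))
d=np.array([.1215,.9926]);
t=85-(M-E)@p; g=M[:2]+t*d; print("grasp",g)
yaw=np.arctan2(d[1],d[0])-np.pi/2
print(yaw)
a,s=row([g[0],g[1],160],yaw);print(a,s["ee_pos"],s["qpos"])
E
```

```text
A [ 499.7 -248.6   41.5] 33.6 23.7
B [ 510.4 -167.8   41.5] 115.1 24.9
M [ 503.  -220.5   41.5] 61.9 23.7
wall [ 542.  -218.5   70. ] 68.4 62.2
div [ 454.9 -208.3   56. ] 68.4 -25.4
grasp [ 505.78590723 -197.56114406]
-0.12179989796503898
[-1.200000e-03  2.700000e-03 -1.568100e+00  2.269800e+01  3.019907e+02
  5.411240e+01] [519.27217065 105.02203605 213.88186586] [ 1.52707012e-01  2.44666490e-03  1.93108973e+00 -2.72844546e-04
  1.21066622e+00  1.84271369e+00]
```

apply_moves([
  [0,0,-0.17,2,36,4,46],
  [0,0,-0.34,5,72,8,46],
  [0,0,-0.51,7,108,16,46],
  [0,0,-0.68,9,144,24,46],
  [0,0,-0.85,12,180,32,46],
  [0,0,-1.02,14,220,40,46],
  [0,0,-1.19,17,260,48,46],
  [0,0,-1.36,20,295,52,46],
])

```text
time: 7.28
ee_pos: [503.5, -191.4, 161.6]
ee_rot: [0.812, 0.583, -0.001, -0.001]
wrist_force: [0.6, -0.1, 0.2]
gripper_width: 0.539
```

```bash
python3 - <<'E'
from h import *
a,s=row([503.8,-197.3,130],-.1218);print(a,s["time"],s["ee_pos"],s["qpos"])
E
```

```text
[-2.70000e-03 -4.00000e-04 -2.04000e-01 -5.47780e+00  2.25970e+00
  3.16035e+01] 7.275 [ 503.49246846 -191.41757707  161.61008974] [-4.09465579e-01  6.39279513e-02  1.96850195e+00 -1.40533283e-04
  1.11186984e+00 -8.36154759e-02]
```

apply_moves([
  [0,0,-0.1,-3,1,10,46],
  [0,0,-0.204,-5.5,2.3,31,46],
  [0,0,-0.204,-5.5,2.3,31,46],
  [0,0,-0.204,-5.5,2.3,31,46],
])

```text
time: 7.78
ee_pos: [505.3, -195.6, 132.2]
ee_rot: [0.751, 0.661, -0.0, -0.0]
wrist_force: [0.1, -0.1, 0.3]
gripper_width: 0.539
```

```bash
python3 - <<'E'
from h import *
a,s=row([503.8,-197.3,27],-.1218);print(a,s["time"],s["ee_pos"],s["qpos"],s["gripper_width"])
f=r.grab_frame("scene");crop(f,290,150,130,110,6,"c10.png")
E
```

```text
[-6.000000e-04 -2.000000e-04 -5.800000e-03 -1.866100e+00 -1.207500e+00
  1.051999e+02] 7.775 [ 505.29971964 -195.6320764   132.19946961] [-4.15364019e-01  9.82167774e-02  1.99030779e+00  8.89770103e-06
  1.05374255e+00 -2.87762068e-01] 0.5389254644089205
```

View pics/c10.png

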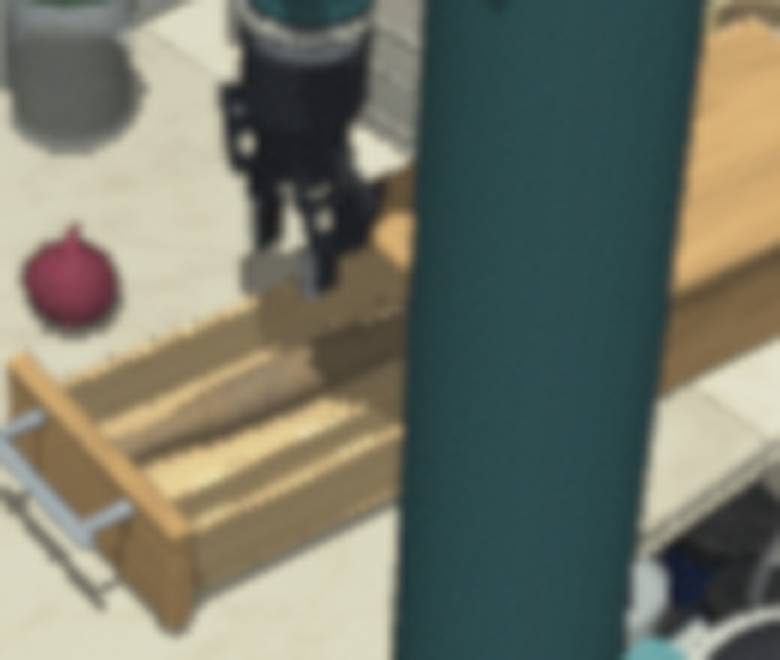

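```bash
python3 - <<'E'
from h import *
f=r.grab_frame("scene")
for P in([505.8,-197.6,41.5],[511.9,-148,41.5],[521.7,-68,41.5]):
    u=proj(f,P); print((u-[290,150]+.5)*6-.5)
E
```

```text
[287.97916499 378.33211501]
[223.22361408 407.84984173]
[114.66806501 457.38540359]
```

The gripper hangs over the barrel. The grasp point projects to (288,378) in the crop, which is on the barrel's axis, so I'm descending.

apply_moves([
  [0,0,0,-2,-1,20,46],
  [0,0,0,-2,-1,45,46],
  [0,0,0,-2,-1,65,46],
  [0,0,0,-2,-1,80,46],
  [0,0,0,-2,-1,92,46],
  [0,0,0,-2,-1,103,46],
  [0,0,0,-2,-1,103,46],
])

```text
time: 8.75
ee_pos: [503.9, -196.9, 28.5]
ee_rot: [0.75, 0.662, -0.0, -0.001]
wrist_force: [-0.6, -0.8, 0.4]
gripper_width: 0.539
```

```bash
python3 - <<'E'
from h import *
a,s=row([503.8,-197.3,27],-.1218);print(a,s["time"],s["ee_pos"],s["wrist_force"],s["torque"])
f=r.grab_frame("scene");crop(f,290,150,130,110,6,"c11.png")
E
```

```text
[-1.5000e-03 -5.0000e-04 -3.2000e-03 -4.5300e-01 -7.1200e-02  1.4569e+00] 8.75 [ 503.9292741  -196.86035203   28.45704297] [-0.56986834 -0.80806995  0.39750294] [ 0.00807852 -0.00507263 -0.01833483]
```

View pics/c11.png

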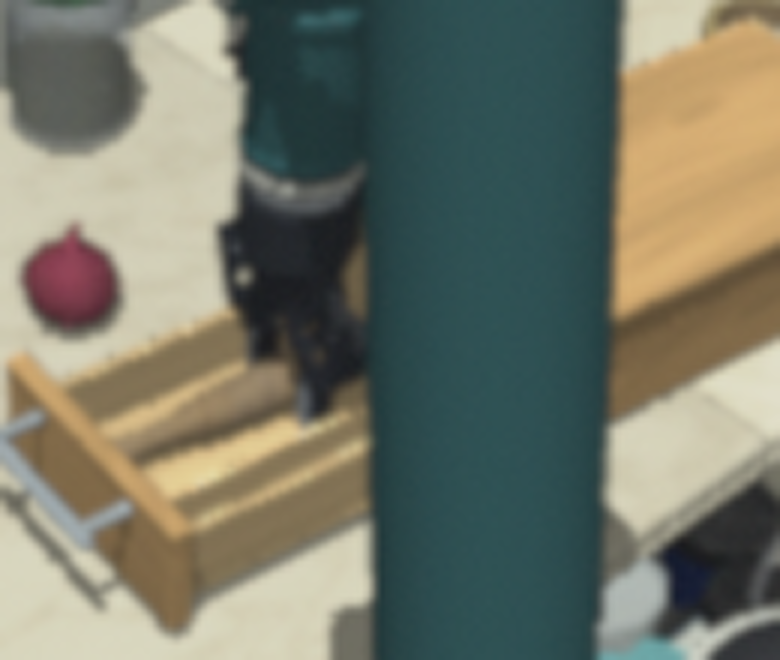

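Both fingers straddle the barrel, touching nothing. I'll go a touch lower and close.

apply_moves([
  [0,0,0,0,0,3,46],
  [0,0,0,0,0,3,30],
  [0,0,0,0,0,3,20],
  [0,0,0,0,0,3,15],
  [0,0,0,0,0,3,15],
  [0,0,0,0,0,3,15],
], force=100)

```text
time: 9.55
ee_pos: [505.1, -197.4, 27.0]
ee_rot: [0.75, 0.662, 0.0, 0.001]
wrist_force: [-1.0, 0.0, 5.6]
gripper_width: 0.394
```

```bash
python3 - <<'E'
from h import *
a,s=row([503.8,-197.3,27],-.1218);print(a,s["time"],s["ee_pos"],s["wrist_force"],s["torque"],s["gripper_width"]*85.4)
E
```

```text
[ 1.2000e-03  3.0000e-04 -3.2000e-03 -9.0500e-02 -1.2962e+00 -1.5700e-02] 9.55 [ 505.09740142 -197.37183362   26.98582068] [-0.96947601  0.04107905  5.61167371] [ 0.078314    0.09438229 -0.06973953] 33.66879565554167
```

The pin is held (opening 33.7 mm, force 100 N). Next I'll tilt the front end up by 16° with the rear end staying just above the bay floor.

apply_moves([
  [0,0.02,0,0,0,-4,15],
  [0,0.06,0,0,0,-11,15],
  [0,0.1,0,0,0,-18,15],
  [0,0.14,0,-0.2,0,-25,15],
  [0,0.18,0,-0.4,0,-32,15],
  [0,0.23,0,-0.6,0,-41,15],
  [0,0.279,0,-0.8,0,-49.5,15],
  [0,0.279,0,-0.8,0,-49.5,15],
])

```text
time: 10.55
ee_pos: [504.2, -198.9, 75.5]
ee_rot: [0.743, 0.655, 0.104, -0.092]
wrist_force: [0.4, -0.4, -1.0]
gripper_width: 0.391
```

```bash
python3 - <<'E'
from h import *
a,s=row([503.8,-197.3,27],-.1218);print(a,s["time"],s["ee_pos"],s["wrist_force"],s["torque"],s["gripper_width"]*85.4)
print(R.from_quat(s["ee_rot"]).as_matrix().round(3))
f=r.grab_frame("scene");crop(f,290,150,130,110,6,"c12.png")
f=r.grab_frame("top");crop(f,240,170,160,100,5,"c13.png")
E
```

```text
[ 8.00000e-04 -2.79000e-01 -4.80000e-03 -1.19239e+01 -6.44000e-01
  4.70834e+01] 10.55 [ 504.24465186 -198.874438     75.54653139] [ 0.37275057 -0.38998134 -0.98390094] [-0.22614696  0.02950997  0.0003281 ] 33.40674758012768
[[ 0.121  0.992  0.035]
 [ 0.954 -0.126  0.273]
 [ 0.275  0.    -0.961]]
```

View pics/c12.png

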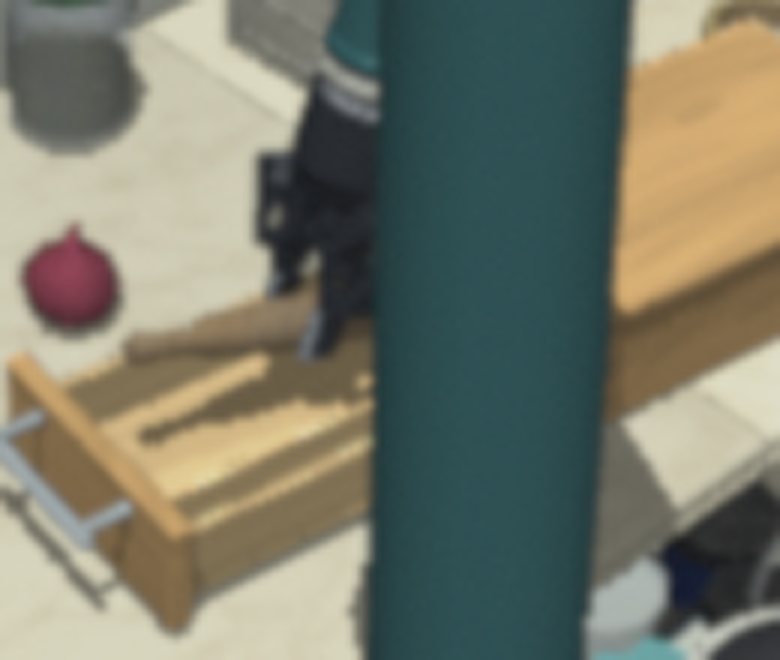

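View pics/c13.png

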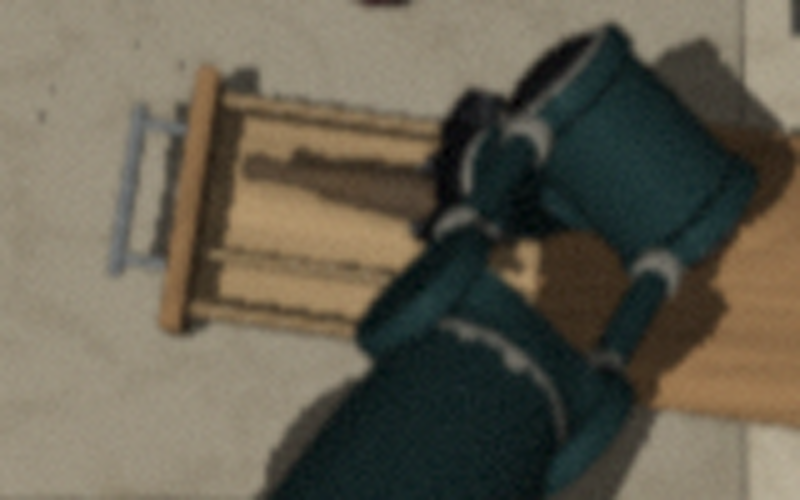

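The pin is tilted, its front tip at (130,347) in the scene crop and (247,167) in the top crop. I'll triangulate that tip before pulling.

```bash
python3 - <<'E'
from h import *
f=r.grab_frame("scene");g=r.grab_frame("top")
def ray(f,u,v):
    K,o,A=cam(f);d=A@np.linalg.solve(K,[u,v,1]);return o,d/np.linalg.norm(d)
o1,d1=ray(f,290+130.5/6-.5,150+347.5/6-.5);o2,d2=ray(g,240+247.5/5-.5,170+167.5/5-.5)
t=np.linalg.lstsq(np.c_[d1,-d2],o2-o1,rcond=None)[0];a=o1+t[0]*d1;b=o2+t[1]*d2;T=(a+b)/2
print("tip",T.round(1),"gap",np.linalg.norm(a-b))
s=r.sense();M=R.from_quat(s["ee_rot"]).as_matrix();G=s["ee_pos"]-14.5*M[:,2]
print("G",G,"pred tip",G+129*M[:,0]); v=T-G;print("tilt",np.degrees(np.arcsin(v[2]/np.linalg.norm(v))),np.linalg.norm(v))
E
```

```text
tip [518.9 -79.5 125.6] gap 2.707658526528795
G [ 503.40354626 -201.35637836   89.04802174] pred tip [518.85884832 -78.31675397 124.59214175]
tilt 16.58256535846686 128.13280709085782
```

The tip matches the prediction within 2 mm, so there was no slip. I'll pull along the pin's own axis.

apply_moves([
  [0,0,0,8,0,0,15],
  [0,0,0,25,0,0,15],
  [0,0,0,45,0,0,15],
  [0,0,0,65,0,0,15],
  [0,0,0,90,0,0,15],
  [0,0,0,115,0,0,15],
  [0,0,0,135,0,0,15],
  [0,0,0,150,0,0,15],
])

```text
time: 11.75
ee_pos: [522.5, -53.3, 117.6]
ee_rot: [0.742, 0.656, 0.104, -0.092]
wrist_force: [0.4, 0.5, -2.4]
gripper_width: 0.396
```

```bash
python3 - <<'E'
from h import *
s=r.sense();print(s["time"],s["ee_pos"],s["wrist_force"],s["torque"],s["gripper_width"]*85.4,s["qpos"])
print(R.from_quat(s["ee_rot"]).as_matrix().round(3))
f=r.grab_frame("scene");crop(f,260,130,150,120,5,"c14.png")
E
```

```text
11.75 [522.52455717 -53.34596693 117.61205573] [ 0.4069419   0.45046224 -2.44998478] [-0.12565682  0.04876003  0.0044555 ] 33.79516256010725 [-0.32956926  0.11049523  2.03467883  0.3114585   1.07521045 -0.36560864]
[[ 0.119  0.992  0.035]
 [ 0.954 -0.124  0.273]
 [ 0.275  0.001 -0.961]]
```

View pics/c14.png

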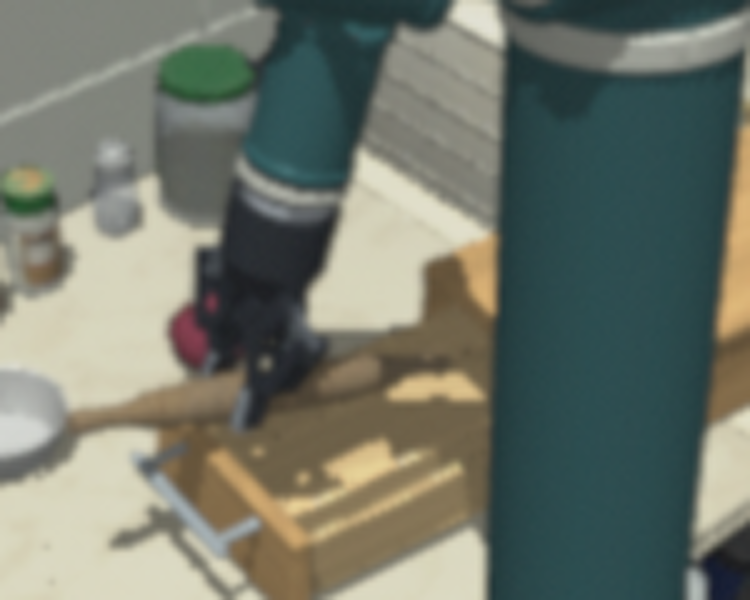

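The pin is still slanted, passing over the drawer front with its barrel's rear end at (380,372) clear of the top. Continuing.

apply_moves([
  [0,0,0,15,0,0,15],
  [0,0,0,40,0,0,15],
  [0,0,0,70,0,0,15],
  [0,0,0,105,0,0,15],
  [0,0,0,140,0,0,15],
  [0,0,0,175,0,0,15],
  [0,0,0,205,0,0,15],
  [0,0,0,230,0,0,15],
])

```text
time: 12.8
ee_pos: [549.9, 165.7, 180.7]
ee_rot: [0.743, 0.655, 0.104, -0.092]
wrist_force: [-0.4, 0.1, -2.2]
gripper_width: 0.393
```

apply_moves([
  [0,0,0,0,0,-10,15],
  [0,0,0,0,0,-20,15],
  [0,0,0,0,0,-20,15],
])

```text
time: 13.18
ee_pos: [550.1, 158.1, 200.8]
ee_rot: [0.743, 0.655, 0.105, -0.091]
wrist_force: [-0.4, -0.3, -1.4]
gripper_width: 0.387
```

```bash
python3 - <<'E'
from h import *
s=r.sense();print(s["time"],s["ee_pos"],s["wrist_force"],s["torque"],s["gripper_width"]*85.4,s["qpos"])
M=R.from_quat(s["ee_rot"]).as_matrix();G=s["ee_pos"]-14.5*M[:,2]
print("tips",G+129*M[:,0],G-201*M[:,0])
f=r.grab_frame("scene");crop(f,170,100,220,165,3,"c15.png")
f=r.grab_frame("top");crop(f,140,130,200,125,4,"c16.png")
E
```

```text
13.175 [550.08422647 158.0656414  200.83232088] [-0.40638105 -0.3125605  -1.3773885 ] [-0.14109117  0.00448462 -0.01171667] 33.065389605160746 [0.0708564  0.04352172 1.93972536 0.30463229 1.1189706  0.06863815]
tips [565.12394055 277.12853316 250.32054984] [525.28802681 -37.58213733 159.37939386]
```

View pics/c15.png

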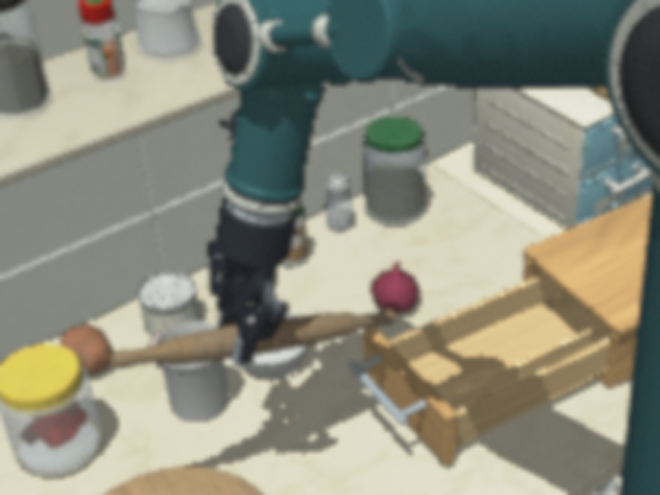

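View pics/c16.png

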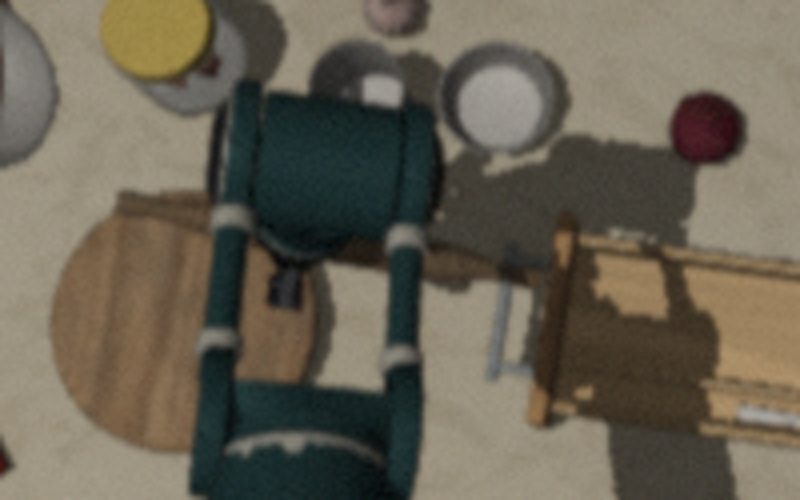

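The pin is fully out with both ends above 115 mm, and the teaspoon is still in its bay at (770,415). Next stop is the board, with the pin levelled.

```bash
python3 - <<'E'
from h import *
a,s=row([503.5,319,140],-.1218);print(a)
E
```

```text
[ 7.000000e-04 -2.789000e-01 -4.500000e-03  1.314103e+02 -6.572030e+01
  9.964510e+01]
```

apply_moves([
  [0,0,0,15,-8,8,15],
  [0,-0.05,0,35,-18,20,15],
  [0,-0.1,0,55,-28,35,15],
  [0,-0.15,0,75,-38,50,15],
  [0,-0.2,0,95,-48,67,15],
  [0,-0.24,0,115,-58,83,15],
  [0,-0.279,0,128,-64,95,15],
  [0,-0.279,0,131.5,-66,100,15],
])

```text
time: 14.28
ee_pos: [501.4, 321.9, 138.3]
ee_rot: [0.749, 0.663, -0.001, -0.001]
wrist_force: [-0.7, -0.5, -1.2]
gripper_width: 0.397
```

apply_moves([
  [0,0,0,0,0,0,15],
  [0,0,0,0,0,0,15],
  [0,0,0,0,0,0,15],
])

```text
time: 14.65
ee_pos: [503.4, 319.3, 140.2]
ee_rot: [0.75, 0.661, 0.0, 0.0]
wrist_force: [0.1, 0.5, -1.3]
gripper_width: 0.394
```

```bash
python3 - <<'E'
from h import *
a,s=row([503.5,319,140],-.1218);print(a,s["time"],s["ee_pos"],s["wrist_force"],s["gripper_width"]*85.4,abs(s["joint_vel"]).max())
f=r.grab_frame("scene");crop(f,120,130,200,150,4,"c17.png")
f=r.grab_frame("top");crop(f,110,130,200,125,4,"c18.png")
E
```

```text
[ 0.0006 -0.0005 -0.0046 -0.2601  0.0943  0.1911] 14.65 [503.43906055 319.26981854 140.1911591 ] [ 0.12981805  0.4527737  -1.28110092] 33.68778231935658 0.0021680495027021638
```

View pics/c17.png

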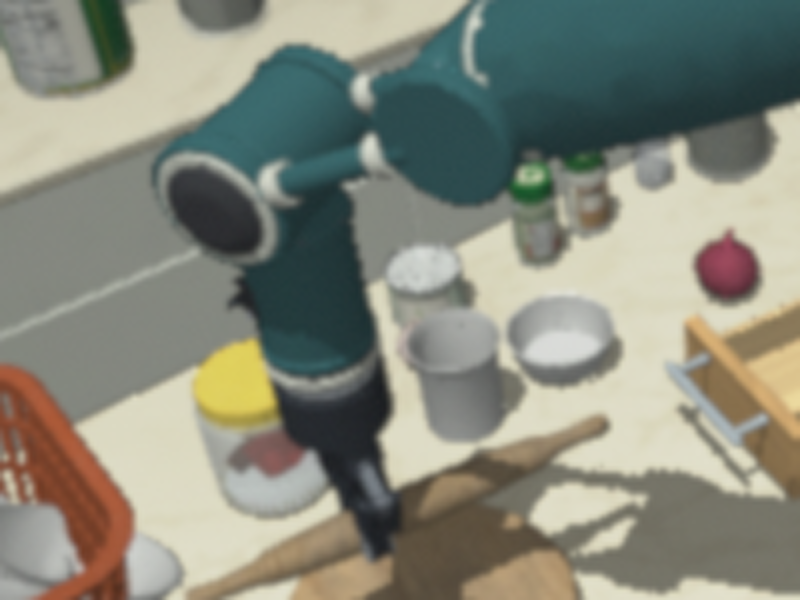

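View pics/c18.png

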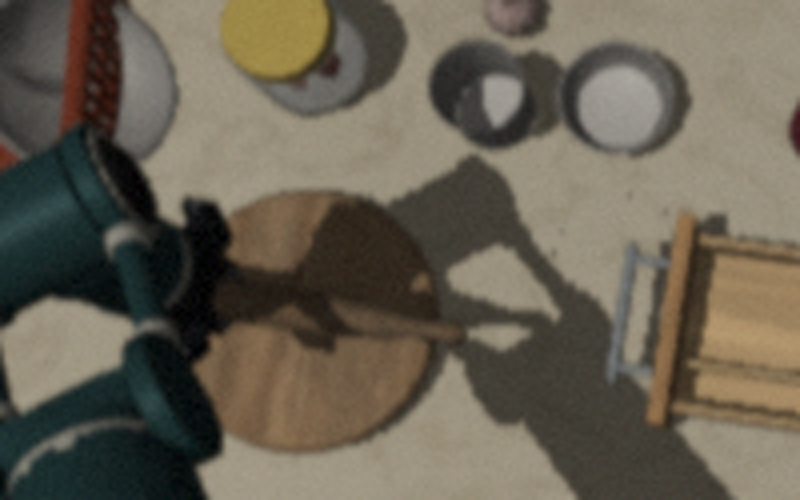

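The pin hangs over the board; its rear end is at (605,423) in the scene crop and (464,333) in the top crop, and its front end is at (192,595) in the scene crop. The board outline is unchanged, so I'll triangulate as a final check.

```bash
python3 - <<'E'
from h import *
f=r.grab_frame("scene");g=r.grab_frame("top")
def ray(f,u,v):
    K,o,A=cam(f);d=A@np.linalg.solve(K,[u,v,1]);return o,d/np.linalg.norm(d)
o1,d1=ray(f,120+605.5/4-.5,130+423.5/4-.5);o2,d2=ray(g,110+464.5/4-.5,130+333.5/4-.5)
t=np.linalg.lstsq(np.c_[d1,-d2],o2-o1,rcond=None)[0];a=o1+t[0]*d1;b=o2+t[1]*d2;T=(a+b)/2
s=r.sense();M=R.from_quat(s["ee_rot"]).as_matrix();G=s["ee_pos"]-14.5*M[:,2]
print("rear",T.round(1),"gap",np.linalg.norm(a-b).round(1),"G",G.round(1),"pred",(G-201*M[:,0]).round(1))
v=G-T;L=np.linalg.norm(v);v/=L;c=T+165*v;print("tilt",np.degrees(np.arcsin(v[2])),L,"centre",c.round(1),"dist",np.hypot(*(c[:2]-[498.9,283.2])))
print("front px pred",(proj(f,T+330*v)-[120,130]+.5)*4-.5)
E
```

```text
rear [479.  122.3 149.2] gap 1.7 G [503.3 319.6 154.5] pred [478.1 120.2 154.4]
tilt 1.5214150891282112 198.86500599631125 centre [499.2 286.  153.6] dist 2.8445473262470906
front px pred [187.19120821 600.89359277]
```

The pin is level within about 1.5°, about 3 mm off the board's centre, with its axis at a height of about 154 mm. Handing in.

```bash
python3 - <<'E'
from h import *
print(r.close_job()); s=r.sense();print(s["time"],s["ee_pos"],s["gripper_width"],s["wrist_force"])
E
```

```text
the job is handed in; nothing more can be done
None
the job is handed in; nothing more can be done
```

I pulled the drawer out to its stop and gripped the pin by its barrel. I raised its front end 16° over the drawer front and drew it out along its own axis. It is now held level over the rolling board. I handed the job in at about 15 s of the allowed 54 s; no verdict is reported.

What the last checks showed:
- **Drawer:** it travelled 240 mm, and the pulling force rose at the stop.
- **Drawing out:** the wrist force stayed below about 3 N in every reading, so I saw no sign of prying. After the pull, the gripper pose put both pin ends above 115 mm (about 159 and 250 mm).
- **Pin at the end:** its middle is about 3 mm from the board's centre in plan and its axis is at about 154 mm. It tilts about 1.5°. The last arm readings showed it at rest.
- **Grip:** 100 N was set, and the opening read 33.7 mm on the 36 mm barrel. The drawer handle also read about 2 mm too small, so I took this as an offset.
- **Surroundings:** the board, tumbler and bowl stood where they began in the last pictures. The onion showed no shift in any picture, though I did not measure it.
- **Teaspoon:** it was in its bay when I last saw it, after the pin came out; the final crops did not show it.

One small disagreement: the pin's rear end measured 149 mm high against 154 mm predicted from the gripper pose. That is a slight droop or reading error, well inside the 15° limit.

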